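Catch the supply tray on the craft-table flow lane

TASK

Let the loaded supply tray roll down the flow lane to the pick end: push the red stop pad fully down, then get a hand in front of the rolling tray, move along with it as you meet its front wall so that it gets no knock, slow it down smoothly and ease it home against the low wooden front stop. The three slim paint bottles in it are top-heavy and must stay standing all the way, so do not let the tray bang into your hand or into the front stop. Leave the tray resting against the front stop with your hand clear of it, and do not disturb the mug, the glue stick, the jar or the finished tube figure.

Things in the scene. Friction and masses are not known exactly. Their poses are not given: they have to be found in the camera images.
- lane: Fixed skate-wheel lane on plywood feet. Origin on the table top under the lane; x points down the lane, y left across it (robot on the -y side), z up. Wheel tops fall at 0.072 rad from x = -360 to the front stop's face at x = 260 mm, where they are 45 mm above the table. Plywood side guides, inner faces 136 mm apart, 10 mm thick, stand 18 mm above the wheels. Nothing stands over the lane.
- tray: Blue tray, 210 mm along the lane, 128 mm wide, nominal 0.45 kg (true 75 to 130 %) plus bottles. Origin under its middle, axes level and along the lane's. Flat front wall, square to the slope, its top edge 55 mm above the wheels and 109 mm ahead of the origin; side and rear walls 40 mm. Starts with its origin at x = -144 mm in the lane's frame; home against the front stop it is at x = 155.
- stop_bar (a joint): Steel stop bar with blade and red pad, m: 0 = up, blade 18 mm above the wheels in front of the tray; grows as the pad is pushed straight down and ends at 0.026. The tray is free from about 0.018. Takes 2 to 5 N and stays where it is left. The freed tray gains 0.16 to 0.28 m/s2 (rolling resistance varies) and, if not caught, hits the front stop after 1.5 to 2 s at 0.3 to 0.4 m/s.
- stop_pad (a point): Centre of the top face of the red pad, 46 by 44 mm, outside the robot-side guide beside the tray's tail: x = -235, y = -138, z = 96 mm in the lane's frame when up; it goes 26 mm straight down.
- front_stop (a point): Middle of the front stop's face at wheel height (x = 260, z = 45 mm in the lane's frame). The stop is a 12 mm high, 8 mm thick wooden lip across the lane: fingertips 20 mm or more above the wheels pass over it and still meet the tray's front wall.
- bottle_red: Slim red craft-paint bottle with a black nozzle, 32 mm diameter, 132 mm high (152 with the nozzle), 75 g, standing loose in the rear half of the tray, clear of its walls. Origin at the centre of its foot, z along it. Tips over if the tray changes speed by more than about 0.1 m/s at a knock or brakes harder than about 1 m/s2.
- bottle_blue: Slim blue craft-paint bottle with a black nozzle, 32 mm diameter, 132 mm high (152 with the nozzle), 75 g, standing loose in the rear half of the tray, clear of its walls. Origin at the centre of its foot, z along it. Tips over if the tray changes speed by more than about 0.1 m/s at a knock or brakes harder than about 1 m/s2.
- bottle_white: Slim white craft-paint bottle with a black nozzle, 32 mm diameter, 132 mm high (152 with the nozzle), 75 g, standing loose in the rear half of the tray, clear of its walls. Origin at the centre of its foot, z along it. Tips over if the tray changes speed by more than about 0.1 m/s at a knock or brakes harder than about 1 m/s2.
- mug: Blue mug, 84 mm diameter, 95 mm high, loose, on the far side of the lane; origin under its foot. Leave alone.
- glue_stick: Red glue stick, 32 mm diameter, 95 mm high, standing loose on the far side of the lane; origin under its foot. Leave alone.
- pick_jar: Amber jar, 60 mm diameter, 70 mm high, loose, on the far side of the lane; origin under its foot. Leave alone.
- tube_figure: Finished cardboard-tube figure with a green collar, 52 mm diameter, 100 mm high, standing loose on the table 160 to 200 mm past the front stop; origin under its foot. Leave alone.
Not all that is in view belongs to the job. Leave any orange or purple look-alike of the bottle_red alone.

How it is judged (in metres and radians):
On the way, in this order (a step that is already met when the one before it is completed fails the run):
1. the stop pad is pushed fully down (value of joint stop_bar above 0.022 m).
2. the tray rolls down the lane (x of tray in the frame of lane above -0.05 m).
3. the tray is caught: slowed below 0.15 m/s before it reaches the front stop (x of tray in the frame of lane below 0.145 m and linear speed of tray below 0.15 m/s).
4. the tray lies home against the front stop, at rest (x of tray in the frame of lane above 0.145 m and linear speed of tray below 0.02 m/s), for 0.5 s.
At the end, for the whole second after the job is handed in: The tray rests on the wheels against the front stop (within 10 mm), at rest under 15 mm/s, and all three bottles stand still and upright in it (within 0.15 rad of upright) (x of tray in the frame of lane between 0.145 and 0.165 m and z of tray in the frame of lane between 0.045 and 0.06 m and linear speed of tray below 0.015 m/s and angle between each of bottle_red, bottle_blue, bottle_white's own z axis and vertical below 0.15 rad and distance between each of bottle_red, bottle_blue, bottle_white and tray below 0.12 m and linear speed of each of bottle_red, bottle_blue, bottle_white below 0.03 m/s); the robot touches nothing.
It fails at once if a paint bottle tips over (angle between any of bottle_red, bottle_blue, bottle_white's own z axis and vertical above 0.35 rad).
It fails at once if the tray bangs into the front stop faster than 0.15 m/s (x of tray in the frame of lane above 0.148 m and linear speed of tray above 0.15 m/s).
It fails at once if the mug, glue stick, jar or tube figure is disturbed (distance of any of mug, glue_stick, pick_jar, tube_figure from where it was at the start of the episode above 0.02 m or angle between any of mug, glue_stick, pick_jar, tube_figure's own z axis and vertical above 0.3 rad).
It also fails if it takes over 32 s, if anything falls off the work surface, if the arm or the gripper's body presses on something with over 40 N, if the wrist force passes 120 N, or if a joint passes its speed limit or range.

ROBOT

A 6-joint arm with a two-finger parallel gripper is mounted at the origin on the work surface. World frame = base frame: x ahead of the robot, y to its left, z up, the work surface at z = 0. Lengths are in mm, angles in degrees, forces in N, time in s.
With the tool pointing down it reaches from about 350 to 850 mm from the base axis. Payload 8.1 kg.
Tool frame: the origin (TCP) lies midway between the tips of the shut fingers; the grasp point (between the pads) lies 19 mm behind it (r.grasp_offset is the distance from the TCP to the grasp point, in mm); z points along the fingers, x is the direction in which the jaws open and shut, and the axes are right-handed (so a half turn about z gives the same grasp; the last joint's range is limited). The gripper opens to 85 mm and grips with 20 to 120 N. Pads are 22 mm wide; open, the fingers measure 114 mm over their backs; the gripper's body (76 mm by 85 mm) begins 54 mm behind the grasp point. The pads swing forward as they close: fully open they stand 13 mm farther back than shut.
Start: joints at [63.002, 7.471, 85.268, -0, 87.261, -4.893], TCP at [225.76, 555.912, 231.292] pointing down, gripper open.
Joint ranges: [-169.43, 169.43], [-51.17, 129.36], [1.28, 143.12], [-76.62, 256.62], [0, 156.53], [-152.29, 152.29]. Speed limits (degrees/s): [136.94, 136.94, 159.86, 180, 180, 180].

INTERFACE

Orientations are given as [roll, pitch, yaw] about the fixed x, y, z axes, in that order (R = Rz(yaw) Ry(pitch) Rx(roll)).
In Python, from bench import r, optics, hand_in gives the robot as it stands.
- The arm moves only by the shell command python3 -m pendant 'ROWS' [FORCE]. ROWS is JSON, a list of rows, each a list of 5 numbers: the opening, from 0 (shut) to 1 (fully open), then the shift along the tool's x, y, z in mm, then the turn about the tool's z in degrees. A call has 1 to 10 rows; each row shifts and turns the commanded pose from where the row before left it, along the tool's axes as they then stand; what a row does not reach is not made up. A row lasts 1/10 s, in which the tool goes at most 50 mm and 8.59 degrees, less where a joint would pass 70% of its speed; a pose out of reach is approached as far as the arm can. A call with a gripper value outside its range is refused whole. The fingers move at their own pace and stop on an object; FORCE is the grip in N (left out, the last holds). Time passes only in rows, so rows that do not move let the fingers close. It gives the time, the measured TCP pose, the force and the opening at its end, in the units of the state.
- r.sense(): the state, without advancing time (a new reading comes with each control period).
- optics.snapshot(name): name is "side" or "top" or "wrist"; returns (picture, depth): 400x640x3 uint8, blue, green, red; 400x640 float32, mm along the optical axis (not along the pixel's ray), 0 where there is no reading.
- optics.camera_params(name): a dict with "camera_matrix" (3x3 intrinsics, pixels), "eye" and "orientation" of the camera in the world. Camera axes: x right, y down, z forward; pixel columns grow to the right and rows downward; lengths in mm; the calibration is good to about 2 mm. A picture is of the moment at which its call begins: read the wrist's pose just before it. camera_params takes no time and is no camera call; for the wrist camera it gives the pose at the moment of the call.
- hand_in(): hands the job in, once; it reports no verdict.
Trained networks look in the newest picture that a camera, given by its name, has taken for a name from the list of things; names that differ only in an ending like _2 or _b are one class to them, and where a whole thing is asked for, a point or a joint stands for the part that bears it (a point fixed in the world has none). Each returns a list of dicts, best first, with "score" (0 to 1); they miss things now and then, are a little off and sometimes report something else, mostly with a low value. They report only what shows in the picture. A call takes as long as a camera call. They do not tell look-alikes from the thing itself.
- optics.search_frame(camera, query): "at" ([x, y, z] in mm, in world coordinates, good to about 4 mm: the middle of the surface that is visible of it).
The state is a dict: "time": time; "joint_pos": joint angles; "qd": joint speeds; "joint_efforts": joint torques, N m; "tool_pos": TCP position; "tcp_rot": TCP orientation; "ft_force": force on the tool from outside, world axes, zero at the start; "wrist_torque": the same for the moment, N m; "finger_gap": finger opening in mm.
Only numpy, scipy, OpenCV 4.12 (cv2) and the standard library are available. Lean on these libraries where they do the work, as an engineer would, in place of code of your own. Each camera call takes 0.05 s, during which the arm holds its last target. There are 200 camera calls.

## Working session

There is one attempt and no reset: what is moved stays moved. The work goes in short steps, Python scripts to look and compute and a shell command to move; the robot and the scene stay as the last step left them, time stands still between calls to the robot, and variables do not carry over. Pictures are saved under pics/ and viewed, about 8 in all and at most 12, crops included, and the job is handed in when it is done.

```bash
mkdir -p pics; python3 - <<'E'
from bench import r, optics
import cv2
s=r.sense(); print(s['time'],s['tool_pos'],s['tcp_rot'],s['ft_force'],s['finger_gap'])
for n in ['top','side']:
    im,d=optics.snapshot(n); cv2.imwrite(f'pics/{n}0.png',im)
    p=optics.camera_params(n); print(n,p)
    for q in ['lane','tray','stop_pad','front_stop','tube_figure','mug','pick_jar','glue_stick','bottle_red']:
        try: print(q,[(list(map(round,x['at'])),round(x['score'],2)) for x in optics.search_frame(n,q)][:3])
        except Exception as e: print(q,e)
E
```

```text
0.0 [225.49506774 555.4071672  230.24400802] [-1.79991443e+02  1.06862925e-01  6.78959438e+01] [ 0.22875936  0.89963785 -0.16356986] 85.66414172102199
top {'camera_matrix': array([[442.73965037,   0.        , 315.76125462],
       [  0.        , 442.73965037, 201.08157939],
       [  0.        ,   0.        ,   1.        ]]), 'eye': array([ 452.3647585 ,   36.89792967, 1201.67483008]), 'orientation': array([-174.27936709,   -0.68638611,  -90.94356471])}
lane [([599, 63, 69], 0.86)]
tray [([613, 162, 88], 0.62), ([497, 259, 90], 0.52)]
stop_pad [([498, 262, 91], 0.75)]
front_stop [([598, 64, 67], 0.94)]
tube_figure [([602, -394, 99], 0.85)]
mug [([791, 12, 37], 0.56)]
pick_jar [([744, -116, 72], 0.93), ([747, 198, 58], 0.37)]
glue_stick [([500, 261, 92], 0.67), ([745, 201, 60], 0.66)]
bottle_red [([641, 186, 216], 0.74), ([555, 513, 30], 0.68), ([403, 140, 30], 0.58)]
side {'camera_matrix': array([[434.99985589,   0.        , 318.69887231],
       [  0.        , 434.99985589, 202.18607833],
       [  0.        ,   0.        ,   1.        ]]), 'eye': array([  58.88694911, -724.38529879,  836.01551344]), 'orientation': array([-128.83353699,    0.57001549,  -35.05007026])}
lane [([582, -30, 56], 0.74), ([750, 198, 56], 0.67)]
tray [([599, 141, 99], 0.88)]
stop_pad [([531, 158, 79], 0.73)]
front_stop [([576, -33, 56], 0.74)]
tube_figure [([591, -410, 80], 0.59)]
mug [([592, -409, 83], 0.69), ([773, 7, 63], 0.57)]
pick_jar [([742, -139, 59], 0.59)]
glue_stick [([750, 200, 58], 0.63)]
bottle_red [([538, 522, 28], 0.76), ([650, 178, 159], 0.68), ([401, 132, 29], 0.61)]
```

View pics/top0.png

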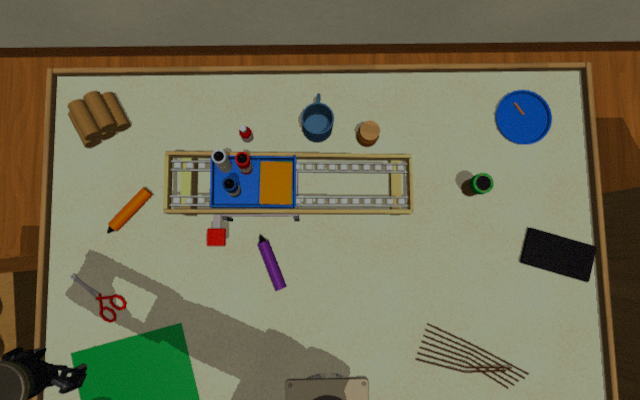

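View pics/side0.png

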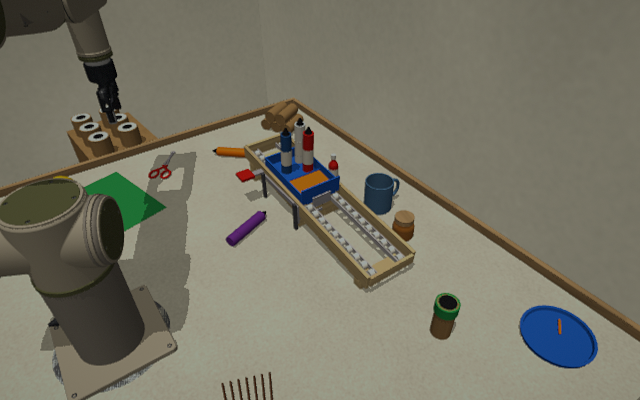

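```bash
cat > h.py <<'E'
import numpy as np, cv2
from scipy.spatial.transform import Rotation as R
from bench import optics
def cloud(n):
    im,d=optics.snapshot(n); p=optics.camera_params(n); K=p['camera_matrix']
    v,u=np.mgrid[:400,:640]; P=np.stack([(u-K[0,2])/K[0,0]*d,(v-K[1,2])/K[1,1]*d,d],-1)
    M=R.from_euler('xyz',p['orientation'],degrees=True).as_matrix()
    return im,d,P@M.T+p['eye']
E
python3 - <<'E'
from h import *
im,d,W=cloud('top')
print('table z',np.median(W[260:330,420:520,2]))
hsv=cv2.cvtColor(im,cv2.COLOR_BGR2HSV)
red=((hsv[...,0]<6)|(hsv[...,0]>174))&(hsv[...,1]>150)
pm=red&(W[...,2]>70); pm[:220]=0; pm[:,250:]=0; pm[:, :190]=0
q=W[pm]; print('pad',len(q),np.median(q,0),cv2.minAreaRect(q[:,:2].astype(np.float32)))
# guide rows: upper & lower edges
m=np.zeros((400,640),bool); m[145:222,155:420]=1
g=m&(W[...,2]>55)&(hsv[...,1]<150)&(W[...,2]<125)
c=W[g]; print('lane',len(c),cv2.minAreaRect(c[:,:2].astype(np.float32)))
print(cv2.boxPoints(cv2.minAreaRect(c[:,:2].astype(np.float32))))
for lo in range(-120,340,40):
    for side,(a,b) in {'near':(500,590),'far':(600,720)}.items():
        s=c[(abs(c[:,1]-lo)<8)&(c[:,0]>a)&(c[:,0]<b)]
        if len(s): 
            e=np.percentile(s[:,0],[1,99]); print(lo,side,e.round(1),'ztop',np.percentile(s[:,2],95).round(1))
bl=(hsv[...,0]>100)&(hsv[...,0]<125)&(hsv[...,1]>150)&m
b=W[bl&(W[...,2]>70)&(W[...,2]<130)]; print('tray',cv2.boxPoints(cv2.minAreaRect(b[:,:2].astype(np.float32))), b[:,1].min())
f=b[b[:,1]<np.percentile(b[:,1],5)]; print('front',f.mean(0),f[:,2].max())
lip=W[160:205,398:415]; print(lip[22,:, :].round(0).tolist())
E
```

```text
table z -1.0115673267789589
pad 312 [477.13258356 271.45588067  95.621695  ] ((474.9815673828125, 165.23410034179688), (257.552978515625, 39.91557312011719), 88.8149185180664)
lane 4870 ((603.0350952148438, 84.96841430664062), (633.5454711914062, 176.08966064453125), 89.30416870117188)
[[ 511.1498  -230.71173]
 [ 687.22644 -232.85022]
 [ 694.9204   400.64856]
 [ 518.84375  402.78705]]
-120 near [532.5 540.5] ztop 72.0
-120 far [657.1 687.1] ztop 73.2
-80 near [533.  569.3] ztop 75.2
-80 far [649.8 686.8] ztop 74.3
-40 near [533.3 574.6] ztop 77.8
-40 far [660.6 687.1] ztop 77.7
0 near [533.6 577.2] ztop 81.5
0 far [644.2 689.6] ztop 79.5
40 near [534.2 577.7] ztop 83.4
40 far [645.5 689.5] ztop 82.1
80 near [518.1 580.7] ztop 92.0
80 far [604.  689.8] ztop 85.6
120 near [527.7 557.7] ztop 91.8
120 far [669.6 689.1] ztop 89.1
160 near [528.5 584.3] ztop 97.4
160 far [600.5 689. ] ztop 98.0
200 near [529.1 549.7] ztop 109.5
200 far [634.5 691.9] ztop 123.9
240 near [521.4 550.3] ztop 110.0
240 far [639.9 691.5] ztop 118.8
280 near [517.4 587.5] ztop 114.2
280 far [602.4 691.4] ztop 124.5
320 near [537.  582.5] ztop 102.9
320 far [647.8 691.4] ztop 103.6
tray [[547.5135   73.13979]
 [680.9362   71.30938]
 [683.79877 279.97122]
 [550.37604 281.80164]] 71.77684384863528
front [614.59715699  73.95877054 119.86834938] 126.6334328169371
[[617.0, -200.0, 30.0], [618.0, -203.0, 28.0], [618.0, -206.0, 26.0], [621.0, -214.0, 1.0], [622.0, -218.0, -3.0], [622.0, -220.0, -1.0], [621.0, -223.0, 0.0], [622.0, -226.0, -2.0], [618.0, -223.0, 24.0], [616.0, -223.0, 38.0], [614.0, -223.0, 49.0], [614.0, -224.0, 54.0], [613.0, -226.0, 57.0], [614.0, -229.0, 55.0], [614.0, -232.0, 54.0], [621.0, -247.0, 2.0], [621.0, -250.0, -0.0]]
```

```bash
python3 -m pendant '[[0,0,0,0,8.56],[0,0,0,0,8.56],[0,0,0,0,8.56],[0,0,0,0,8.56],[0,0,0,0,8.56],[0,0,0,0,8.56],[0,0,0,0,8.56],[0,0,0,0,8.56],[0,0,0,0,0]]' 60
python3 - <<'E'
from bench import r
s=r.sense();print(s['tool_pos'],s['tcp_rot'],s['joint_pos'],s['ft_force'],s['finger_gap'])
E
```

```text
time: 1.95
tool_pos: [225.8, 555.9, 231.3]
tcp_rot: [-180.0, -0.0, -0.7]
ft_force: [0.2, -0.3, 0.1]
finger_gap: 0.1
[225.76838215 555.92126368 231.30600191] [-1.79999668e+02 -6.43565952e-04 -7.30422412e-01] [ 6.30023586e+01  7.47195094e+00  8.52655107e+01 -4.30595476e-04
  8.72619556e+01  6.37328015e+01] [ 0.21272322 -0.32897943  0.08020104] 0.10310792166291627
```

```bash
python3 -m pendant '[[0,28,32,12.8,0],[0,28,32,12.8,0],[0,28,32,12.8,0],[0,28,32,12.8,0],[0,28,32,12.8,0],[0,28,32,12.8,0],[0,28,32,12.8,0],[0,28,32,12.8,0],[0,30,33,12.8,0]]'
python3 -m pendant '[[0,0,0,0,0],[0,0,0,0,0]]'
python3 - <<'E'
from h import *
im,d,W=cloud('top')
cv2.imwrite('pics/pad.png',cv2.resize(im[120:270,150:350],(800,600)))
E
```

```text
time: 2.85
tool_pos: [477.7, 263.0, 115.9]
tcp_rot: [-180.0, -0.0, -0.3]
ft_force: [1.0, 1.1, 0.1]
finger_gap: 0.2
time: 3.05
tool_pos: [477.1, 263.4, 115.7]
tcp_rot: [180.0, 0.1, -0.5]
ft_force: [-0.5, 0.6, -0.3]
finger_gap: 0.3
```

View pics/pad.png

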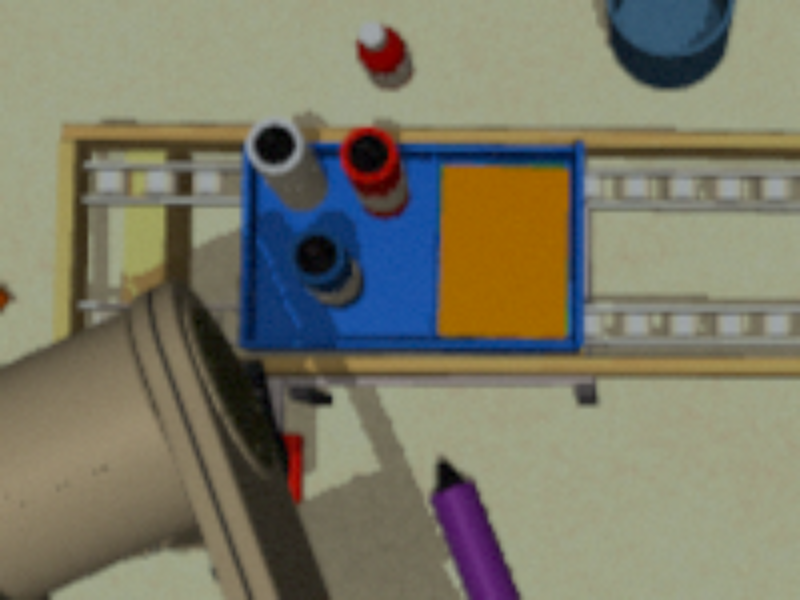

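```bash
python3 -m pendant '[[0,0,0,10,0],[0,0,0,6,0],[0,0,0,0,0]]'; for i in 1 2 3; do python3 -m pendant '[[0,0,0,2,0],[0,0,0,0,0]]'|sed -n 2,4p; done
```

```text
time: 3.4
tool_pos: [475.3, 264.8, 98.6]
tcp_rot: [180.0, 0.1, -0.5]
ft_force: [-0.2, -0.2, -0.5]
finger_gap: 0.1
tool_pos: [476.5, 264.6, 98.0]
tcp_rot: [180.0, 0.0, -0.5]
ft_force: [0.3, -0.3, -0.3]
tool_pos: [477.0, 264.5, 96.2]
tcp_rot: [-180.0, -0.0, -0.6]
ft_force: [0.2, 0.3, 0.9]
tool_pos: [477.0, 264.4, 94.1]
tcp_rot: [-180.0, -0.0, -0.6]
ft_force: [0.8, 0.2, 1.4]
```

```bash
python3 -m pendant '[[0,0,0,4,0],[0,0,0,4,0],[0,0,0,4,0],[0,0,0,0,0]]'
python3 - <<'E'
from h import *
im,d,W=cloud('top'); hsv=cv2.cvtColor(im,cv2.COLOR_BGR2HSV)
red=((hsv[...,0]<6)|(hsv[...,0]>174))&(hsv[...,1]>150)
red[:220]=0; red[:,250:]=0; red[:,:190]=0
q=W[red]; q=q[(q[:,2]>50)]; print('pad z',len(q),np.percentile(q[:,2],[20,50,80]))
bl=(hsv[...,0]>100)&(hsv[...,0]<125)&(hsv[...,1]>150)&(W[...,2]>70)&(W[...,2]<130)&(W[...,0]>545)&(W[...,0]<690)
b=W[bl]; b=b[b[:,1]<350]; print('front',b[:,1].min(), np.percentile(b[:,1],1))
E
```

```text
time: 4.4
tool_pos: [476.4, 264.1, 81.2]
tcp_rot: [180.0, 0.1, -0.6]
ft_force: [0.5, -0.2, -0.2]
finger_gap: 0.2
pad z 40 [73.76807871 79.49907097 83.40804292]
front 71.73580119106617 72.39975808893578
```

```bash
cat > t.py <<'E'
from h import *
from bench import r
import sys
def front(n,save=None):
    t=r.sense()['time']
    im,d,W=cloud(n); hsv=cv2.cvtColor(im,cv2.COLOR_BGR2HSV)
    if save: cv2.imwrite(save,im)
    m=(hsv[...,0]>100)&(hsv[...,0]<128)&(hsv[...,1]>130)&(W[...,0]>548)&(W[...,0]<690)&(W[...,1]>-260)&(W[...,1]<350)
    e=(36-W[...,1])-(W[...,0]-611.4)*.01   # lane x
    z=W[...,2]-(45+(260-e)*.072); q=e[m&(z>25)&(z<75)]
    return t,n,len(q),np.percentile(q,[97,99,99.7]).round(1)
if __name__=='__main__':
    for k in sys.argv[1:]: print(*front(*k.split(':')))
    s=r.sense(); p=s['tool_pos']; print(s['time'],p.round(1),'hand lane x',round(36-p[1]-(p[0]-611.4)*.01,1),'y',round(p[0]-611.4-(36-p[1])*-.01,1),s['ft_force'].round(1))
E
python3 t.py top side
```

```text
4.45 top 466 [-36.4 -36.4 -36.3]
4.5 side 738 [-31.5 -30.5 -29.9]
4.55 [476.4 264.1  81.6] hand lane x -226.8 y -137.3 [-0.2 -0.   0.2]
```

```bash
python3 -m pendant '[[0,0,0,13,0],[0,0,46,-15,0],[0,2,49,-3,0],[0,2,49.5,-1,0],[0,5,49.5,0,0],[0,10,48.5,0,0],[0,28,41,0,0],[0,35,35,0,0],[0,35,35,0,0],[0,20,40,0,0]]'; python3 t.py side:pics/s1.png top:pics/t1.png
```

```text
time: 5.55
tool_pos: [611.4, -132.0, 87.0]
tcp_rot: [-180.0, -0.0, -0.6]
ft_force: [-0.1, 0.6, 0.4]
finger_gap: 0.1
5.55 side 723 [52.9 54.  54.4]
5.6 top 439 [55.3 55.6 55.7]
5.65 [ 611.2 -135.6   86.7] hand lane x 171.6 y 1.5 [-0.2  0.2  0.4]
```

```bash
python3 -m pendant '[[0,0,-38,5,0]]'; python3 t.py side:pics/s2.png
```

```text
time: 5.75
tool_pos: [610.8, -97.3, 82.4]
tcp_rot: [179.9, -0.0, -1.0]
ft_force: [0.8, 1.0, -0.4]
finger_gap: -0.0
5.75 side 487 [88.9 89.5 90. ]
5.8 [609.4 -88.5  80.7] hand lane x 124.5 y -0.7 [ 0.4  5.  -1. ]
```

```bash
python3 - <<'E'
import cv2
im=cv2.imread('pics/s2.png'); cv2.imwrite('pics/s2c.png',cv2.resize(im[100:300,230:480],(750,600)))
E
```

```text
(no output)
```

View pics/s2c.png

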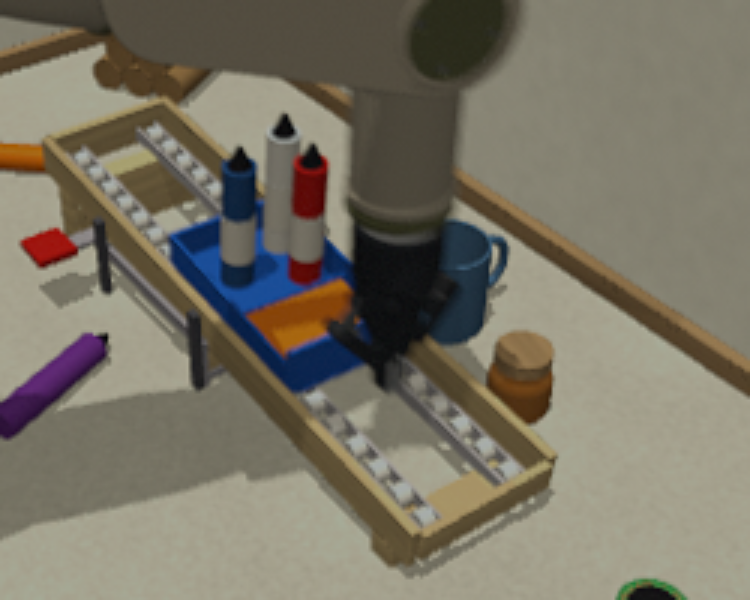

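```bash
python3 -m pendant '[[0,0,12,1,0],[0,0,16,1,0]]';  python3 t.py
```

```text
time: 6.0
tool_pos: [609.3, -120.0, 80.0]
tcp_rot: [-180.0, 0.1, -0.5]
ft_force: [0.3, -5.1, -2.7]
finger_gap: 0.1
6.0 [ 609.3 -120.    80. ] hand lane x 156.0 y -0.5 [ 0.3 -5.1 -2.7]
```

```bash
python3 -m pendant '[[0,0,16,1,0],[0,0,15,1,0],[0,0,14,1,0]]';  python3 t.py
```

```text
time: 6.3
tool_pos: [609.2, -167.7, 78.1]
tcp_rot: [180.0, -0.0, -0.7]
ft_force: [0.1, -0.6, -0.5]
finger_gap: -0.3
6.3 [ 609.2 -167.7   78.1] hand lane x 203.8 y -0.1 [ 0.1 -0.6 -0.5]
```

```bash
python3 -m pendant '[[0,0,13,1,0],[0,0,12,1,0],[0,0,11,1,0],[0,0,10,1,0]]';  python3 t.py
```

```text
time: 6.7
tool_pos: [609.0, -212.5, 74.1]
tcp_rot: [180.0, -0.0, -0.6]
ft_force: [0.1, -0.3, -0.3]
finger_gap: -0.1
6.7 [ 609.  -212.5   74.1] hand lane x 248.5 y 0.1 [ 0.1 -0.3 -0.3]
```

```bash
python3 -m pendant '[[0,0,8,0,0],[0,0,6,0,0],[0,0,5,0,0],[0,0,4,0,0],[0,0,3,0,0],[0,0,3,0,0],[0,0,3,0,0],[0,0,3,0,0]]';  python3 t.py side:pics/s3.png top
python3 - <<'E'
import cv2
im=cv2.imread('pics/s3.png'); cv2.imwrite('pics/s3c.png',cv2.resize(im[100:300,230:480],(750,600)))
E
```

```text
time: 7.5
tool_pos: [608.7, -246.6, 74.1]
tcp_rot: [-180.0, -0.0, -0.6]
ft_force: [0.9, 0.2, -0.3]
finger_gap: -0.0
7.5 side 514 [262.6 264.7 278. ]
7.55 top 512 [260.4 261.4 261.6]
7.6 [ 608.6 -246.9   74.1] hand lane x 282.9 y 0.0 [ 0.3 -0.7 -0.7]
```

View pics/s3c.png

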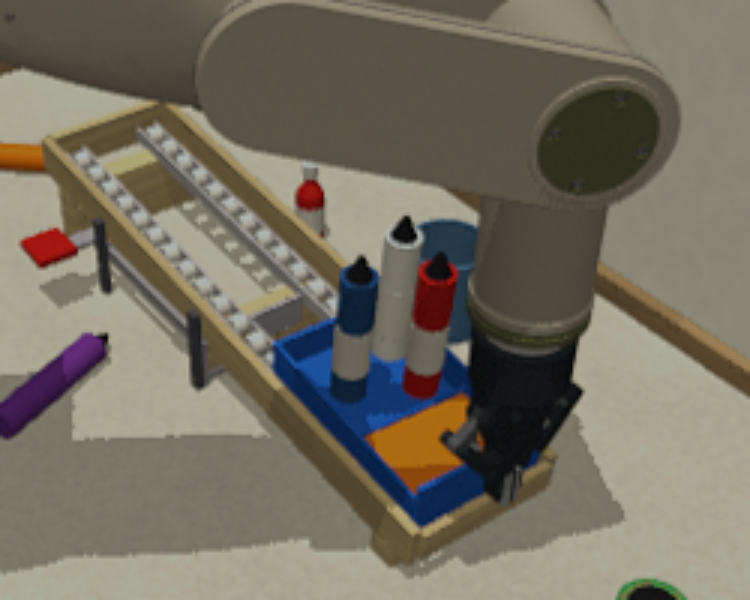

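```bash
python3 -m pendant '[[0,0,10,0,0],[0,0,10,-5,0],[0,0,0,-20,0],[0,0,0,-40,0],[0,0,0,-40,0],[0,0,0,-40,0],[0,0,0,-30,0],[0,-30,0,0,0],[0,-40,0,0,0],[0,-30,0,0,0]]';  python3 t.py side:pics/s4.png top:pics/t4.png side top
python3 - <<'E'
import cv2,numpy as np
a=cv2.imread('pics/s4.png')[100:300,230:480]; b=cv2.imread('pics/t4.png')[80:280,200:500]
cv2.imwrite('pics/f.png',np.hstack([cv2.resize(a,(320,256)),cv2.resize(b,(384,256))]))
E
```

```text
time: 8.6
tool_pos: [506.9, -266.3, 249.9]
tcp_rot: [179.9, -0.0, -0.6]
ft_force: [-1.2, -0.4, -0.0]
finger_gap: -0.1
8.6 side 811 [264.4 265.  265.7]
8.65 top 580 [260.3 261.6 262.1]
8.7 side 805 [264.4 265.1 265.6]
8.75 top 578 [260.3 261.4 262.1]
8.8 [ 508.2 -266.3  250. ] hand lane x 303.4 y -100.2 [ 0.2 -0.8  0.6]
```

View pics/f.png

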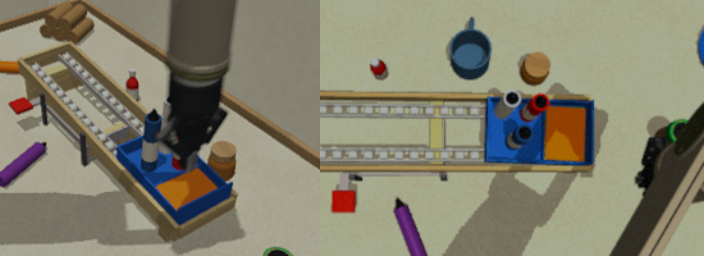

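```bash
python3 -m pendant '[[0,0,0,0,0],[0,0,0,0,0],[0,0,0,0,0],[0,0,0,0,0],[0,0,0,0,0]]'; python3 -c "
from bench import hand_in; print(hand_in())"
```

```text
time: 9.3
tool_pos: [508.6, -265.4, 248.9]
tcp_rot: [-180.0, 0.0, -0.6]
ft_force: [0.1, -0.2, 0.1]
finger_gap: 0.4
the job is handed in; nothing more can be done
None
```

The tray is home against the front stop with all three bottles standing, and I handed the job in at 9.3 s with the hand clear; `hand_in()` gave no verdict.

I pushed the stop pad down to its end with the fingers shut, then ran the hand round in front of the rolling tray. I met the front wall moving at about 0.16 m/s; the force at contact was about 5 N. From there I slowed the tray to about 0.1 m/s, then about 0.03 m/s, and eased it against the stop before lifting the hand away.

- **Tray position:** the last measurements, corrected for each camera's offset, put the tray at about x = 152 to 154 mm (home is 155). It did not move between repeated pictures.
- **Bottles and other things:** in the last pictures all three bottles are upright, and the mug and jar are where they were. The tube figure and the glue stick look undisturbed too, though the arm partly hid the figure. I checked these by eye only and did not measure their positions again.
- **Pad depth:** I did not measure the pad's final depth after the push. I commanded about 26.5 mm, and the tray was released.
- **Disagreement:** the two cameras differed by 3 to 6 mm on the tray's front edge, about the difference they showed before the move. Both readings lie within the allowed range.

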